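Pull the loose fuse carrier out of the press heater's control box

ROBOT

A 6-joint arm with a two-finger parallel gripper is mounted at the origin on a cart in front of the work surface, level with it; the furniture and walls round the work are solid. World frame = base frame: x ahead of the robot, y to its left, z up, the work surface at z = 0. Lengths are in m, angles in rad, forces in N, time in s.
With the tool pointing down it reaches from about 0.25 to 0.725 m from the base axis. Payload 4 kg.
Tool frame: the origin (TCP) lies midway between the tips of the shut fingers; the grasp point (between the pads) lies 19 mm behind it; z points along the fingers, y is the direction in which the jaws open and shut (so a half turn about z gives the same grasp; the last joint's range is limited). The gripper opens to 85 mm and grips with 20 to 120 N. Pads are 22 mm wide; open, the fingers measure 114 mm over their backs; the gripper's body (76 mm by 85 mm) begins 54 mm behind the grasp point. The pads swing forward as they close: fully open they stand 13 mm farther back than shut.
Start: joints at [-1.271, 0.241, 0.005, 1.335, 0, 1.571], TCP at [0.148, -0.478, 0.231] pointing down, gripper open.
Joint ranges: [-2.72, 2.72], [-1.05, 1.87], [-1.09, 1.28], [-1.99, 2.15], [-1.42, 1.44], [-3.14, 3.14]. Speed limits (rad/s): [2.79, 2.79, 3.14, 3.14, 3.14, 3.14].

INTERFACE

Orientations are given as a unit quaternion [x, y, z, w].
In Python, from workcell import monitor, cams, order gives the robot as it stands.
- The arm moves only by the tool send_rows, never from a script. Its argument "moves" is a list of rows, each a list of 4 numbers: the shift along the tool's x, y, z as a fraction of full scale, then the turn about the tool's z as a fraction of full scale. A call has 1 to 20 rows; each row shifts and turns the commanded pose from where the row before left it, along the tool's axes as they then stand; what a row does not reach is not made up. Full scale, the value 1, is 100 cm for a shift and 0.1 rad for a turn. A row lasts 1/10 s, in which the tool goes at most 50 mm and 8.59 degrees, less where a joint would pass 70% of its speed; a pose out of reach is approached as far as the arm can. A call with a number of a shift or a turn outside -1 to 1 is refused whole. A call with a gripper value outside its range is refused whole. "claw" is the gripper's target within -1 to 1 (fully open at 1, half-way at 0, shut at -1), set as the call begins (left out, the last holds). The fingers move at their own pace and stop on an object; the grip force is fixed at half the most. Time passes only in rows, so rows that do not move let the fingers close. It gives the time, the measured TCP pose, the force and the opening at its end, in the units of the state.
- monitor.get_obs(): the state, without advancing time (a new reading comes with each control period).
- cams.camera(name): name is "scene" or "top" or "wrist"; returns (picture, depth): 384x512x3 uint8, blue, green, red; 384x512 float32, m along the optical axis (not along the pixel's ray), 0 where there is no reading.
- cams.camera_info(name): a dict with "intrinsics" (3x3 intrinsics, pixels), "distortion" ([k1, k2, p1, p2, k3] as OpenCV has them; the pictures are not rectified), "T" (4x4, takes a point from camera to world coordinates); the wrist camera has in their place "mount" (4x4, takes a point from camera to tool coordinates, whose origin is the TCP and whose axes are the flange's). Camera axes: x right, y up, looking along -z (the intrinsics and any distortion apply to the point x, -y, -z); pixel columns grow to the right and rows downward; lengths in m; the calibration is good to about 2 mm. A picture is of the moment at which its call begins: read the wrist's pose just before it. camera_info takes no time and is no camera call.
- order.job_done(): hands the job in, once; it reports no verdict.
The state is a dict: "clock": time; "joint_pos": joint angles; "joint_vel": joint speeds; "tau": joint torques, N m; "eef_pos": TCP position; "tool_rot": TCP orientation; "ft_force": force on the tool from outside, world axes, zero at the start; "ft_torque": the same for the moment, N m; "grip_width": finger opening in m.
Only numpy, scipy, OpenCV 4.12 (cv2) and the standard library are available. Lean on these libraries where they do the work, as an engineer would, in place of code of your own. Each camera call takes 0.05 s, during which the arm holds its last target.

TASK

One of the three fuse carriers in the sloped face of the control box is loose: its catch is broken and lets go at a light tug, while the two sound ones hold and can never come right out. Swing the magnifier well out of the way, a good quarter turn round towards your right, find the loose carrier by a light straight tug on each, pull it right out and set it down in the grey tray. Leave the two sound carriers fully home and knock nothing over.

Things in the scene. Friction and masses are not known exactly. Their poses are not given: they have to be found in the camera images.
- control_box: grey fixed box, 126 mm deep (x), 270 mm wide (y); origin mid-underside, x to its back, y to its left. The face slopes 35 degrees up to the back; three sockets in a row 75 mm apart on its mid-line (x = 0, z = 85 mm)
- hood_lip (a point): middle of the lower front edge of the drip hood, 192 mm above the worktop. The hood reaches from the box's back wall to 3 mm behind the sockets' mid-line and overhangs the carriers, so that a gripper must come along their axis, tilted, from in front and above
- carrier_left: fuse carrier in the left socket, a 40 g plug. Origin in the shoulder plane under its head, flush on the sloped face when home; z runs out of the socket along its axis. Black head 24 mm (x) by 18 mm (y; pinch across y), grip from z = 8 to 32 mm, over a shoulder 26 x 22 x 8 mm; white shank 18 x 12 mm, 32 mm long, in the socket. Seated, z leans 35 degrees from vertical to the box's front. All three look alike.
- carrier_middle: fuse carrier in the middle socket, a 40 g plug. Origin in the shoulder plane under its head, flush on the sloped face when home; z runs out of the socket along its axis. Black head 24 mm (x) by 18 mm (y; pinch across y), grip from z = 8 to 32 mm, over a shoulder 26 x 22 x 8 mm; white shank 18 x 12 mm, 32 mm long, in the socket. Seated, z leans 35 degrees from vertical to the box's front. All three look alike.
- carrier_right: fuse carrier in the right socket, a 40 g plug. Origin in the shoulder plane under its head, flush on the sloped face when home; z runs out of the socket along its axis. Black head 24 mm (x) by 18 mm (y; pinch across y), grip from z = 8 to 32 mm, over a shoulder 26 x 22 x 8 mm; white shank 18 x 12 mm, 32 mm long, in the socket. Seated, z leans 35 degrees from vertical to the box's front. All three look alike.
- socket_left (a point): middle of the mouth of the left socket on the sloped face of the control box. One of the three sockets, not to be told by eye, is broken: its catch lets go at 3 to 6 N of pull along the axis. A sound one gives under 1.5 mm up to 14 N; pulled harder, its carrier jumps 12 mm out, stays so and is held there for good. The loose carrier is past its catch 12 mm out and clear of the socket 32 mm out.
- socket_middle (a point): middle of the mouth of the middle socket on the sloped face of the control box. One of the three sockets, not to be told by eye, is broken: its catch lets go at 3 to 6 N of pull along the axis. A sound one gives under 1.5 mm up to 14 N; pulled harder, its carrier jumps 12 mm out, stays so and is held there for good. The loose carrier is past its catch 12 mm out and clear of the socket 32 mm out.
- socket_right (a point): middle of the mouth of the right socket on the sloped face of the control box. One of the three sockets, not to be told by eye, is broken: its catch lets go at 3 to 6 N of pull along the axis. A sound one gives under 1.5 mm up to 14 N; pulled harder, its carrier jumps 12 mm out, stays so and is held there for good. The loose carrier is past its catch 12 mm out and clear of the socket 32 mm out.
- magnifier (a joint): angle of the magnifier's arm about its upright post, in rad: 0 when the arm points to the box's +y (across the sockets), growing as it swings towards the robot and on to the right, to a stop at 2.35. The joint is stiff (about 1 N at the knob) and stays where it is left. Starts at 0.25 to 0.6, in the way; out of the way from 1.75.
- magnifier_hinge (a point): top of the magnifier's post at the height of the arm, on the turning axis, 200 mm to the right of the middle of the box; the arm lies 252 mm above the worktop
- magnifier_knob (a point): middle of the upright round black knob, 18 mm thick, at the end of the magnifier's arm beyond the lens, 204 mm from the turning axis; the knob's top is 15 mm above this point and its stem stands on the arm 22 mm below it. It can be pinched from above.
- tray: grey open parts tray 120 mm (x) by 150 mm (y), 30 mm high, 4 mm walls, fixed; origin at the middle of its underside
- grease_tin: small tin with a lid, 55 mm wide, 50 mm tall, standing on the worktop left of the box; origin at the middle of its underside, z up
- glue_stick: glue stick, 29 mm wide, 102 mm tall, standing on the worktop right of the box; origin at the middle of its underside, z up

How it is judged:
By the outcome, as a careful person would: the job done as asked, in the order asked, and still so for the second after the job is handed in, with the robot touching nothing.
It also fails if it takes over 72 s, if anything falls off the work surface, if the arm or the gripper's body presses on something with over 40 N, if the wrist force passes 120 N, or if a joint passes its speed limit or range.

## Working session

There is one attempt and no reset: what is moved stays moved. The work goes in short steps, Python scripts to look and compute and a tool call to move; the robot and the scene stay as the last step left them, time stands still between calls to the robot, and variables do not carry over. Pictures are saved under pics/ and viewed, and the job is handed in when it is done.

Besides the shell and the picture viewer there is one more tool, called after ">>>" by a JSON object that holds its "fn" and its "kwargs". send_rows: Moves the arm, as the interface text tells. Its arguments: {"type":"object","properties":{"moves":{"type":"array","items":{"type":"array","items":{"type":"number","minimum":-1,"maximum":1}}},"claw":{"type":"number"}},"required":["moves"]}

```bash
ls; mkdir -p pics
python3 - <<'E'
from workcell import monitor, cams, order
import cv2,numpy as np
np.set_printoptions(precision=4,suppress=True)
print(monitor.get_obs())
for n in ["scene","top","wrist"]:
    i=cams.camera_info(n); print(n,i)
    p,d=cams.camera(n); cv2.imwrite(f"pics/{n}0.png",p); np.save(f"pics/{n}0.npy",d)
E
```

```text
pics
{'clock': 0.0, 'joint_pos': array([-1.271 ,  0.2414,  0.0037,  1.3352,  0.    ,  1.5708]), 'joint_vel': array([ 0.0007, -0.0014, -0.0003, -0.0006, -0.0009, -0.0011]), 'tau': array([ -0.0003, -37.2315,  25.2409,   0.0168,  -0.0001,   0.    ]), 'eef_pos': array([ 0.1475, -0.4771,  0.2304]), 'tool_rot': array([ 0.9888,  0.1493, -0.0001, -0.0011]), 'ft_force': array([ 0.4437, -0.6555,  0.4872]), 'ft_torque': array([-0.032 , -0.0108, -0.0417]), 'grip_width': 0.08569701543332267}
scene {'intrinsics': array([[489.5674,   0.    , 245.9872],
       [  0.    , 489.5674, 192.2162],
       [  0.    ,   0.    ,   1.    ]]), 'distortion': array([-0.0799,  0.    ,  0.    ,  0.    ,  0.    ]), 'T': array([[-0.7442,  0.2651, -0.6131, -0.31  ],
       [-0.6678, -0.2775,  0.6906,  0.8968],
       [ 0.0129,  0.9234,  0.3836,  0.7092],
       [ 0.    ,  0.    ,  0.    ,  1.    ]])}
top {'intrinsics': array([[378.6377,   0.    , 252.1205],
       [  0.    , 378.6377, 194.1745],
       [  0.    ,   0.    ,   1.    ]]), 'distortion': array([-0.1224,  0.    ,  0.    ,  0.    ,  0.    ]), 'T': array([[ 0.0222,  0.984 , -0.1769,  0.2994],
       [-0.9997,  0.0195, -0.017 , -0.0363],
       [-0.0132,  0.1773,  0.9841,  1.3967],
       [ 0.    ,  0.    ,  0.    ,  1.    ]])}
wrist {'intrinsics': array([[274.905 ,   0.    , 254.3068],
       [  0.    , 274.905 , 187.776 ],
       [  0.    ,   0.    ,   1.    ]]), 'distortion': array([-0.0216,  0.    ,  0.    ,  0.    ,  0.    ]), 'mount': array([[-0.0008,  0.966 ,  0.2584,  0.0647],
       [ 1.    ,  0.001 , -0.0004, -0.0008],
       [-0.0006,  0.2584, -0.966 , -0.1437],
       [ 0.    ,  0.    ,  0.    ,  1.    ]])}
```

View pics/scene0.png

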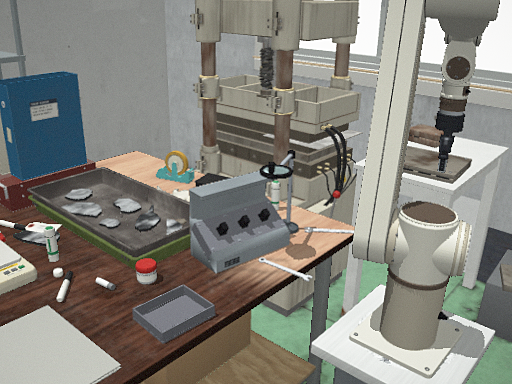

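View pics/top0.png

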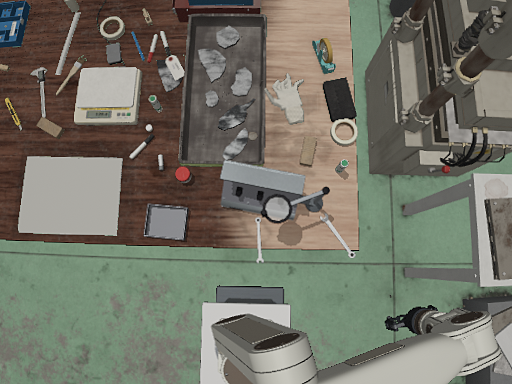

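View pics/wrist0.png

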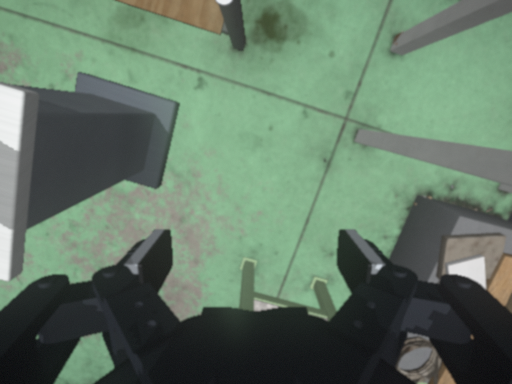

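```bash
cat > h.py <<'E'
import cv2,numpy as np
from scipy.spatial.transform import Rotation as R
from workcell import monitor, cams, order
np.set_printoptions(precision=4,suppress=True)
def camT(n,obs=None):
    i=cams.camera_info(n)
    if n=="wrist":
        T=np.eye(4);T[:3,:3]=R.from_quat(obs['tool_rot']).as_matrix();T[:3,3]=obs['eef_pos']
        return i,T@i['mount']
    return i,i['T']
def shot(n,tag):
    o=monitor.get_obs();p,d=cams.camera(n);cv2.imwrite(f"pics/{tag}.png",p);np.save(f"pics/{tag}.npy",d)
    return o,p,d
def ray(n,uv,obs=None):
    i,T=camT(n,obs)
    q=cv2.undistortPoints(np.array([[uv]],float),i['intrinsics'],i['distortion'])[0,0]
    dv=np.array([q[0],-q[1],-1.0])
    return T[:3,3],T[:3,:3]@dv     # scale = depth
def pt(n,uv,depth,obs=None):
    o,d=ray(n,uv,obs);return o+d*depth
def onz(n,uv,z,obs=None):
    o,d=ray(n,uv,obs);return o+d*(z-o[2])/d[2]
def proj(n,P,obs=None):
    i,T=camT(n,obs);q=np.linalg.inv(T)@np.append(P,1);q=q[:3]*[1,-1,-1]
    return cv2.projectPoints(q.reshape(1,1,3),np.zeros(3),np.zeros(3),i['intrinsics'],i['distortion'])[0][0,0]
def two(n1,uv1,n2,uv2,o1=None,o2=None):
    a,u=ray(n1,uv1,o1);b,v=ray(n2,uv2,o2)
    s=np.linalg.lstsq(np.stack([u,-v],1),b-a,rcond=None)[0]
    p,q=a+u*s[0],b+v*s[1];return (p+q)/2,np.linalg.norm(p-q)
def crop(p,x0,y0,w,h,s,name):
    c=cv2.resize(p[y0:y0+h,x0:x0+w],None,fx=s,fy=s,interpolation=cv2.INTER_CUBIC);cv2.imwrite(f"pics/{name}.png",c)
E
python3 - <<'E'
from h import *
s=cv2.imread("pics/scene0.png");t=cv2.imread("pics/top0.png")
crop(s,130,150,180,140,4.4,"scene0c");crop(t,140,140,200,120,4,"top0c")
E
```

```text
(no output)
```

View pics/scene0c.png

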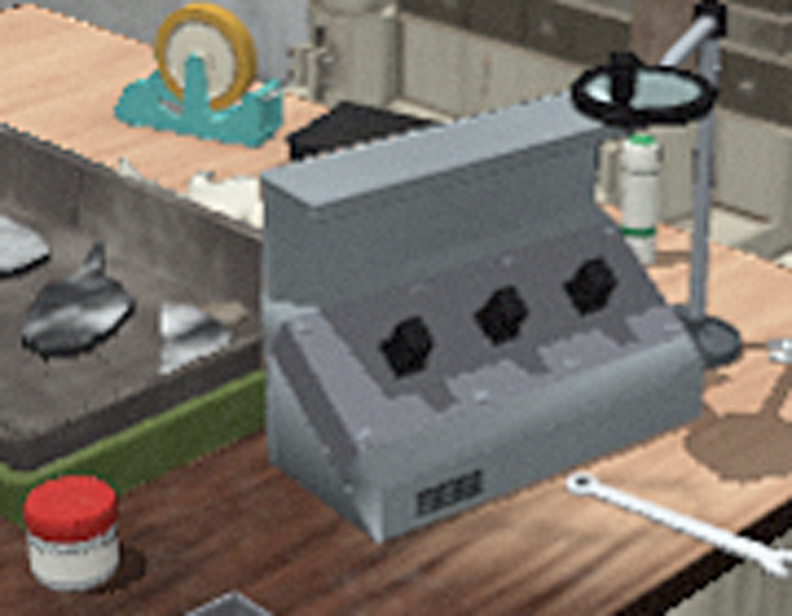

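View pics/top0c.png

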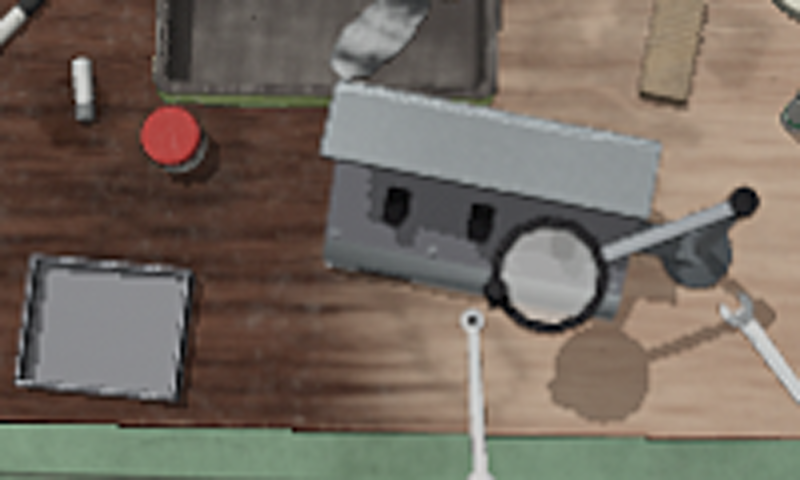

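Run:
```python
from h import *
# top-crop pixel -> image
def tc(x,y): return (140+(x+.5)/4-.5,140+(y+.5)/4-.5)
def sc(x,y): return (130+(x+.5)/4.4-.5,150+(y+.5)/4.4-.5)
H=onz("top",tc(743,201),.257);K=onz("top",tc(496,291),.289)
print("hinge",H,"knob",K,np.linalg.norm((K-H)[:2]))
print("hinge two",two("top",tc(743,201),"scene",sc(710,18)))
print("knob two",two("top",tc(496,291),"scene",sc(622,62)))
for a in [(407,347),(500,313),(590,285)]: 
    print("carrier z.108",onz("scene",sc(*a),.104))
for a in [(397,205),(482,222)]: print("carrier top",onz("top",tc(*a),.111))
for n,a in dict(A=(323,156),B=(660,218),C=(337,80),D=(662,142)).items(): print("hood",n,onz("top",tc(*a),.192))
print("hood lip ends scene", )
for a in [(325,268),(618,317)]: print("box front bottom?",onz("top",tc(*a),.0))
for a in [(381,541),(268,462),(700,412)]: print("box bottom scene",onz("scene",sc(*a),.0))
for a in [(36,256),(190,268),(180,402),(17,384)]: print("tray top corner",onz("top",tc(*a),.030))
print("tin lid",onz("top",tc(171,135),.05))
# glue stick scene cap top
print("glue",onz("scene",sc(642,140),.102), onz("scene",sc(636,260),0))
```

```text
hinge [ 0.5222 -0.2413  0.257 ] knob [ 0.4447 -0.0523  0.289 ] 0.20425005599613882
hinge two (array([ 0.5226, -0.2421,  0.2535]), np.float64(0.0005513152711721564))
knob two (array([ 0.4454, -0.0519,  0.2879]), np.float64(0.001364908716776455))
carrier z.108 [0.5321 0.0445 0.104 ]
carrier z.108 [ 0.5226 -0.0311  0.104 ]
carrier z.108 [ 0.5078 -0.1033  0.104 ]
carrier top [0.5412 0.0319 0.111 ]
carrier top [ 0.5277 -0.0418  0.111 ]
hood A [0.5655 0.0893 0.192 ]
hood B [ 0.5195 -0.1853  0.192 ]
hood C [0.6298 0.0802 0.192 ]
hood D [ 0.5826 -0.1872  0.192 ]
hood lip ends scene
box front bottom? [0.5009 0.1034 0.    ]
box front bottom? [ 0.4606 -0.17    0.    ]
box bottom scene [0.5032 0.0978 0.    ]
box bottom scene [0.6259 0.08   0.    ]
box bottom scene [ 0.4608 -0.1696  0.    ]
tray top corner [0.502  0.3693 0.03  ]
tray top corner [0.494  0.2247 0.03  ]
tray top corner [0.3713 0.2277 0.03  ]
tray top corner [0.3834 0.3792 0.03  ]
tin lid [0.6141 0.2451 0.05  ]
glue [ 0.6518 -0.338   0.102 ] [ 0.6518 -0.3363  0.    ]
```

>>> {"fn": "send_rows", "kwargs": {"moves": [[0,0,-0.03,-1],[0,0,-0.03,-1],[0,0,-0.03,-1],[0,0,-0.03,-1],[0,0,-0.02,-1],[0,0,0,-1],[0,0,0,-1],[0,0,0,-1],[0,0,0,-1],[0,0,0,-1],[0,0,0,-1],[0,0,0,-1],[0,0,0,-1],[0,0,0,-1],[0,0,0,-1],[0,0,0,-1],[0,0,0,-0.6]], "claw": -0.3}}

```text
clock: 1.85
eef_pos: [0.1476, -0.4775, 0.3709]
tool_rot: [0.556, 0.831, 0.0, -0.0]
ft_force: [0.4, -0.1, 0.1]
grip_width: 0.0302
```

```bash
cat >> h.py <<'E'
def rot(): return R.from_quat(monitor.get_obs()['tool_rot']).as_matrix()
def st():
    o=monitor.get_obs();M=R.from_quat(o['tool_rot']).as_matrix()
    print("t",round(o['clock'],2),"p",o['eef_pos'],"q",o['joint_pos'],"w",round(o['grip_width'],4),"F",o['ft_force'],"\nx",M[:,0],"y",M[:,1],"z",M[:,2])
    return o,M
def togo(P):
    o,M=st();d=M.T@(np.array(P)-o['eef_pos']);print("tool shift to",P,d,np.linalg.norm(d));return d
E
python3 -c "
from h import *
togo([.4450,-.052,.32])"
```

```text
t 1.85 p [ 0.1476 -0.4775  0.3709] q [-1.271   0.2303  0.3503  1.6918  0.     -0.0923] w 0.0302 F [ 0.3939 -0.0964  0.09  ] 
x [-0.3822  0.9241  0.0009] y [0.9241 0.3822 0.0001] z [-0.0003  0.0009 -1.    ]
tool shift to [0.445, -0.052, 0.32] [0.2795 0.4374 0.0512] 0.5216391993332118
```

>>> {"fn": "send_rows", "kwargs": {"moves": [[0.0155,0.0243,0,0],[0.0155,0.0243,0,0],[0.0155,0.0243,0,0],[0.0155,0.0243,0,0],[0.0155,0.0243,0,0],[0.0155,0.0243,0,0],[0.0155,0.0243,0,0],[0.0155,0.0243,0,0],[0.0155,0.0243,0,0],[0.0155,0.0243,0,0],[0.0155,0.0243,0,0],[0.0155,0.0243,0,0],[0.0155,0.0243,0,0],[0.0155,0.0243,0,0],[0.0155,0.0243,0,0],[0.0155,0.0243,0,0],[0.0155,0.0243,0,0],[0.0155,0.0243,0,0],[0,0,0.02,0],[0,0,0,0]]}}

```text
clock: 3.85
eef_pos: [0.4457, -0.0528, 0.3487]
tool_rot: [0.556, 0.831, -0.001, -0.002]
ft_force: [0.3, -0.3, 0.9]
grip_width: 0.0301
```

```bash
python3 -c "
from h import *
togo([.4450,-.052,.32])
o,p,d=shot('wrist','w1')
print(proj('wrist',[.4447,-.0523,.289],o))
"
```

```text
t 3.85 p [ 0.4457 -0.0528  0.3487] q [-0.1178  0.1224  0.1616  1.6155 -0.0001  1.0622] w 0.0301 F [ 0.2563 -0.3143  0.8729] 
x [-0.3809  0.9246  0.0026] y [ 0.9246  0.3809 -0.0049] z [-0.0055  0.0006 -1.    ]
tool shift to [0.445, -0.052, 0.32] [ 0.0009 -0.0002  0.0287] 0.02876245338595409
[254.4923 201.3105]
```

View pics/w1.png

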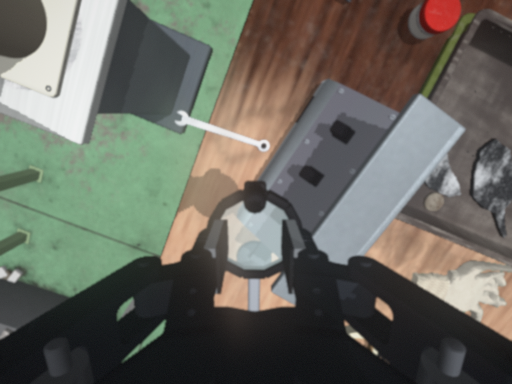

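>>> {"fn": "send_rows", "kwargs": {"moves": [[0.001,0,0.02,0],[0.001,0,0.02,0],[0,0,0.02,0],[0,0,0.015,0],[0,0,0.009,0],[0,0,0,0]]}}

```text
clock: 4.5
eef_pos: [0.4452, -0.0522, 0.2669]
tool_rot: [0.558, 0.83, -0.0, -0.001]
ft_force: [0.6, 0.4, -0.4]
grip_width: 0.0296
```

```bash
python3 -c "
from h import *
st()
o,p,d=shot('scene','s1');crop(p,200,130,130,100,6,'s1c')
"
```

```text
t 4.5 p [ 0.4452 -0.0522  0.2669] q [-0.1167  0.1254 -0.0445  1.4024 -0.      1.0661] w 0.0296 F [ 0.6345  0.4149 -0.3788] 
x [-0.3784  0.9257  0.0007] y [ 0.9257  0.3784 -0.0014] z [-0.0015  0.0001 -1.    ]
```

View pics/s1c.png

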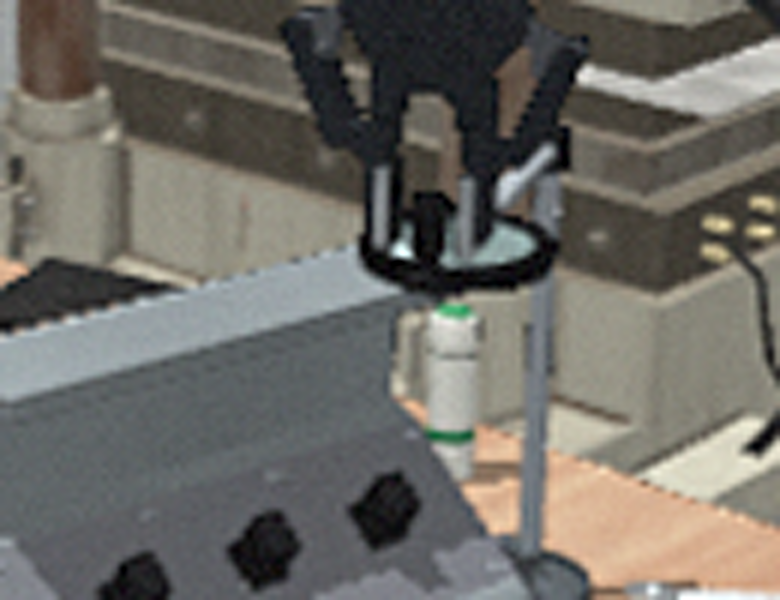

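>>> {"fn": "send_rows", "kwargs": {"moves": [[-0.0006,-0.0153,0,-0.75],[-0.0006,-0.0153,0,-0.75],[-0.0006,-0.0153,0,-0.75],[-0.0006,-0.0153,0,-0.75],[-0.0006,-0.0153,0,-0.75],[-0.0006,-0.0153,0,-0.75],[-0.0006,-0.0153,0,-0.75],[-0.0006,-0.0153,0,-0.75],[-0.0006,-0.0153,0,-0.75],[-0.0006,-0.0153,0,-0.75]]}}

```text
clock: 5.55
eef_pos: [0.3381, -0.1558, 0.2688]
tool_rot: [0.213, 0.977, 0.0, 0.001]
ft_force: [0.1, 0.9, 0.6]
grip_width: 0.0301
```

```bash
python3 -c "
from h import *
o,M=st()
H=np.array([.5224,-.2415]);d=o['eef_pos'][:2]-H;print(np.linalg.norm(d),np.arctan2(d[1],d[0]),np.arctan2(M[1,0],M[0,0]))
o,p,d=shot('wrist','w2');
"
```

```text
t 5.55 p [ 0.3381 -0.1558  0.2688] q [-0.4327 -0.0314 -0.2058  1.3942  0.0012 -0.0042] w 0.0301 F [0.128  0.8714 0.5724] 
x [-0.9096  0.4155 -0.0022] y [0.4155 0.9096 0.0012] z [ 0.0025  0.0001 -1.    ]
0.2032768106308644 2.7063252257836594 2.7130484595106723
```

View pics/w2.png

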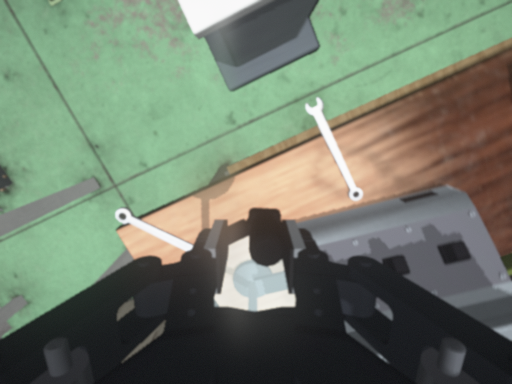

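>>> {"fn": "send_rows", "kwargs": {"moves": [[-0.0006,-0.0153,0,-0.75],[-0.0006,-0.0153,0,-0.75],[-0.0006,-0.0153,0,-0.75],[-0.0006,-0.0153,0,-0.75],[-0.0006,-0.0153,0,-0.75],[-0.0006,-0.0153,0,-0.75],[-0.0006,-0.0153,0,-0.75],[-0.0006,-0.0153,0,-0.75],[-0.0006,-0.0153,0,-0.75],[-0.0006,-0.0153,0,-0.75],[-0.0006,-0.0153,0,-0.75],[0,0,0,0],[0,0.004,-0.02,0],[0,0,-0.03,0],[0,0,-0.04,0],[0,0,-0.04,0]]}}

```text
clock: 7.2
eef_pos: [0.3333, -0.3145, 0.3993]
tool_rot: [-0.194, 0.981, -0.0, 0.0]
ft_force: [1.2, -0.2, 0.6]
grip_width: 0.0296
```

```bash
python3 -c "
from h import *
o,M=st()
o,p,d=shot('top','t2');crop(p,200,140,160,120,5,'t2c')
"
```

```text
t 7.2 p [ 0.3333 -0.3145  0.3993] q [-0.7565  0.1507  0.3249  1.7448  0.0002 -1.1472] w 0.0296 F [ 1.228  -0.232   0.6003] 
x [-0.9246 -0.3809 -0.0003] y [-0.3809  0.9246 -0.0001] z [ 0.0003 -0.     -1.    ]
```

View pics/t2c.png

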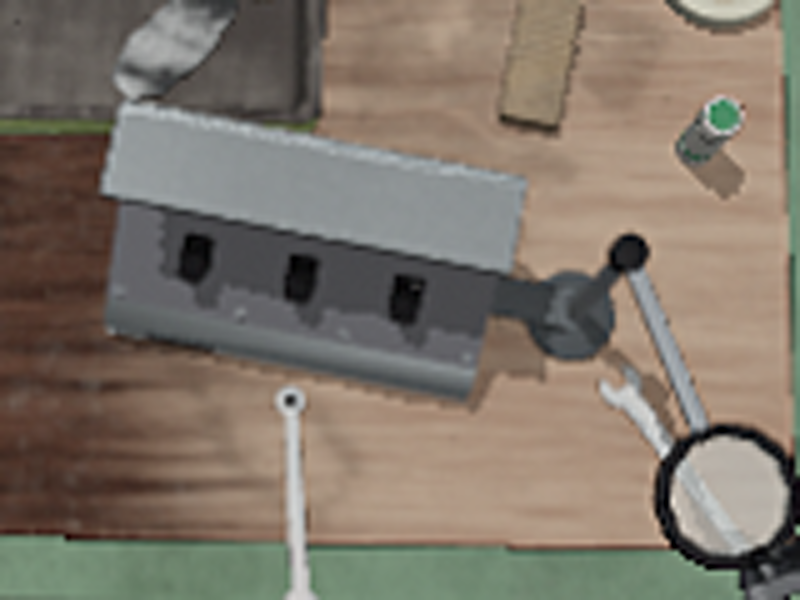

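```bash
cat > kin.py <<'E'
import numpy as np
from scipy.optimize import least_squares
D=np.array([[.2414,.0037,1.3352,.4994,.2304],[.2303,.3503,1.6918,.4998,.3709],[.1224,.1616,1.6155,.4488,.3487],[.1254,-.0445,1.4024,.4482,.2669],[-.0314,-.2058,1.3942,.3723,.2688],[.1507,.3249,1.7448,.4583,.3993]])
def fk(p,q2,q3,q4):
    L2,a,L3,r0,z0=p   # r0,z0 absorb the vertical-down tool
    f=q2-q3
    return r0+L2*np.sin(q2+a)+L3*np.cos(f), z0+L2*np.cos(q2+a)-L3*np.sin(f)
def res(p):
    r,z=fk(p,*D[:,:3].T);return np.r_[r-D[:,3],z-D[:,4]]
s=least_squares(res,[.3,0,.3,0,0]);
if __name__=="__main__": print(s.x,s.fun)
E
python3 kin.py
python3 - <<'E'
from h import *
def tc(x,y): return (200+(x+.5)/5-.5,140+(y+.5)/5-.5)
for a in [(197,258),(301,279),(406,300)]: print(onz("top",tc(*a),.105))
H=onz("top",tc(628,252),.257);L=onz("top",tc(727,497),.252);d=(L-H)[:2];print(H,L,(np.arctan2(d[1],d[0])%6.283)-1.414)
E
```

```text
[ 0.48515507  0.00074255  0.39140698  0.00059944 -0.14822497] [-2.06706703e-03  4.88542400e-04  2.49809025e-03 -7.92651903e-04
 -1.10218506e-03  9.75271335e-04  2.12618442e-04 -5.15608665e-06
 -1.04496865e-04 -5.24035671e-06 -1.37469467e-05 -8.39781871e-05]
[0.5412 0.0318 0.105 ]
[ 0.5278 -0.0407  0.105 ]
[ 0.5145 -0.1136  0.105 ]
[ 0.5218 -0.2407  0.257 ] [ 0.373  -0.3006  0.252 ] 2.10988957594377
```

>>> {"fn": "send_rows", "kwargs": {"moves": [[-0.017,0.0233,-0.011,0],[-0.017,0.0233,-0.011,0],[-0.017,0.0233,-0.011,0],[-0.017,0.0233,-0.011,0],[-0.017,0.0233,-0.011,0],[-0.017,0.0233,-0.011,0],[-0.017,0.0233,-0.011,0],[-0.017,0.0233,-0.011,0],[-0.017,0.0233,-0.011,0],[0,0,-0.02,0.915],[0,0,0,0.915],[0,0,0,0.915],[0,0,0,0.915],[0,0,0,0.915],[0,0,0,0.915]], "claw": -0.05}}

```text
clock: 8.75
eef_pos: [0.394, -0.0626, 0.5171]
tool_rot: [0.081, 0.997, 0.0, 0.001]
ft_force: [0.6, -1.3, -0.7]
grip_width: 0.0406
```

```bash
python3 -c "
from h import *
o,M=st()"
```

```text
t 8.75 p [ 0.394  -0.0626  0.5171] q [-0.1577  0.1154  0.6054  2.0594  0.0002  0.0042] w 0.0406 F [ 0.5719 -1.2641 -0.6701] 
x [-0.9869  0.1612 -0.0013] y [0.1612 0.9869 0.0002] z [ 0.0013 -0.     -1.    ]
```

>>> {"fn": "send_rows", "kwargs": {"moves": [[0,0,-0.04,0],[0,0,-0.04,0],[0,0,-0.04,0],[0,0,-0.04,0],[0,0,-0.04,0]]}}

```text
clock: 9.25
eef_pos: [0.374, -0.0598, 0.5907]
tool_rot: [0.078, 0.995, -0.005, 0.063]
ft_force: [0.4, 0.1, -0.1]
grip_width: 0.0409
```

```bash
python3 -c "
from h import *
o,M=st()"
```

```text
t 9.25 p [ 0.374  -0.0598  0.5907] q [-0.1586  0.0708  0.7752  2.1494  0.     -0.0024] w 0.0409 F [ 0.3801  0.0827 -0.0682] 
x [-0.98    0.1543 -0.1256] y [ 0.1556  0.9878 -0.0003] z [ 0.124  -0.0198 -0.9921]
```

>>> {"fn": "send_rows", "kwargs": {"moves": [[-0.005,0,-0.05,0],[-0.005,0,-0.05,0],[-0.005,0,-0.05,0],[-0.005,0,-0.05,0],[-0.005,0,-0.05,0],[-0.005,0,-0.05,0],[-0.005,0,-0.05,0],[-0.005,0,-0.05,0]]}}

```text
clock: 10.05
eef_pos: [0.3232, -0.0517, 0.6941]
tool_rot: [0.076, 0.976, -0.017, 0.206]
ft_force: [-0.3, 0.0, 0.5]
grip_width: 0.0409
```

```bash
python3 -c "
from h import *
o,M=st()"
```

```text
t 10.05 p [ 0.3232 -0.0517  0.6941] q [-0.1584 -0.0872  0.9066  2.1491 -0.0001 -0.0026] w 0.0409 F [-0.3244  0.029   0.5091] 
x [-0.9039  0.1417 -0.4037] y [ 0.1554  0.9879 -0.0012] z [ 0.3986 -0.0638 -0.9149]
```

>>> {"fn": "send_rows", "kwargs": {"moves": [[-0.005,0,-0.05,0],[-0.005,0,-0.05,0],[-0.005,0,-0.05,0],[-0.005,0,-0.05,0]]}}

```text
clock: 10.45
eef_pos: [0.2754, -0.044, 0.7404]
tool_rot: [0.075, 0.958, -0.022, 0.275]
ft_force: [-0.6, -0.6, 0.2]
grip_width: 0.0406
```

```bash
python3 -c "
from h import *
o,M=st();print(np.arccos(-M[2,2]))"
```

```text
t 10.45 p [ 0.2754 -0.044   0.7404] q [-0.1581 -0.1898  0.9473  2.1491 -0.0002 -0.0024] w 0.0406 F [-0.5947 -0.5665  0.1553] 
x [-0.8377  0.1311 -0.5302] y [ 0.1555  0.9878 -0.0014] z [ 0.5236 -0.0837 -0.8479]
0.5588779015255445
```

>>> {"fn": "send_rows", "kwargs": {"moves": [[-0.005,0,-0.05,0],[-0.0025,0,-0.02,0],[0,0,0,0]]}}

```text
clock: 10.75
eef_pos: [0.2554, -0.0408, 0.7555]
tool_rot: [0.074, 0.951, -0.024, 0.299]
ft_force: [0.7, 0.5, -0.2]
grip_width: 0.0404
```

```bash
python3 -c "
from h import *
o,M=st();print(np.arccos(-M[2,2]),np.arctan2(M[1,2],M[0,2]),np.arctan2(M[0,1],M[1,1]))"
```

```text
t 10.75 p [ 0.2554 -0.0408  0.7555] q [-0.1581 -0.2289  0.9599  2.1493 -0.0002 -0.0024] w 0.0404 F [ 0.7284  0.5475 -0.2386] 
x [-0.8096  0.1267 -0.5732] y [ 0.1556  0.9878 -0.0015] z [ 0.566  -0.0904 -0.8194]
0.6103549017628045 -0.15845543967092204 0.15626984436426355
```

```bash
cat >> h.py <<'E'
XB=np.array([.9877,-.1566,0]);YB=np.array([.1566,.9877,0]);N=np.array([-.5736*.9877,.5736*.1566,.8192])
C=np.array([.5442,-.0458,.085])
def sock(k,z=0,x=0,y=0): return C+k*.075*YB+N*z+YB*y   # k=+1 left,0,-1 right
E
python3 -c "
from h import *
togo(sock(0,.15))"
```

```text
t 10.75 p [ 0.2554 -0.0408  0.7555] q [-0.1581 -0.2289  0.9599  2.1493 -0.0002 -0.0024] w 0.0404 F [ 0.7284  0.5475 -0.2386] 
x [-0.8096  0.1267 -0.5732] y [ 0.1556  0.9878 -0.0015] z [ 0.566  -0.0904 -0.8194]
tool shift to [ 0.4592 -0.0323  0.2079] [0.15   0.0409 0.5634] 0.5844043087167403
```

>>> {"fn": "send_rows", "kwargs": {"moves": [[0.0094,0.0026,0.0352,0],[0.0094,0.0026,0.0352,0],[0.0094,0.0026,0.0352,0],[0.0094,0.0026,0.0352,0],[0.0094,0.0026,0.0352,0],[0.0094,0.0026,0.0352,0],[0.0094,0.0026,0.0352,0],[0.0094,0.0026,0.0352,0]]}}

```text
clock: 11.55
eef_pos: [0.358, -0.0362, 0.4771]
tool_rot: [0.074, 0.952, -0.024, 0.296]
ft_force: [0.5, 0.4, 1.0]
grip_width: 0.0404
```

```bash
python3 -c "
from h import *
o,M=st();print(np.arccos(-M[2,2]))"
```

```text
t 11.55 p [ 0.358  -0.0362  0.4771] q [-0.0478 -0.4978 -0.1613  1.3081 -0.0628  0.0882] w 0.0404 F [0.5477 0.3674 0.964 ] 
x [-0.8143  0.127  -0.5663] y [ 0.1554  0.9878 -0.0019] z [ 0.5592 -0.0896 -0.8242]
0.6020573301650892
```

>>> {"fn": "send_rows", "kwargs": {"moves": [[0.0094,0.0026,0.0352,0],[0.0094,0.0026,0.0352,0],[0.0094,0.0026,0.0352,0],[0.0094,0.0026,0.0352,0],[0.0094,0.0026,0.0352,0],[0.0094,0.0026,0.0352,0],[0.0094,0.0026,0.0352,0],[0.0094,0.0026,0.0352,0],[0,0,0,0],[0,0,0,0]]}}

```text
clock: 12.55
eef_pos: [0.4569, -0.0315, 0.2042]
tool_rot: [0.074, 0.952, -0.024, 0.295]
ft_force: [0.9, -0.3, 0.4]
grip_width: 0.0402
```

```bash
python3 -c "
from h import *
togo(sock(0,.15))
o,p,d=shot('wrist','w3');print(np.arccos(-R.from_quat(o['tool_rot']).as_matrix()[2,2]))
for k in (1,0,-1):print(proj('wrist',sock(k,.032),o),proj('wrist',sock(k,0),o))"
```

```text
t 12.55 p [ 0.4569 -0.0315  0.2042] q [-0.0147 -0.2378 -0.7407  0.472  -0.0817  0.1157] w 0.0402 F [ 0.8978 -0.3329  0.3864] 
x [-0.8151  0.1271 -0.5653] y [ 0.1556  0.9878 -0.0023] z [ 0.5581 -0.0898 -0.8249]
tool shift to [ 0.4592 -0.0323  0.2079] [-0.0041 -0.0005 -0.0016] 0.004419828528399336
0.600772585256284
[330.1194 188.678 ] [322.3869 181.2694]
[253.8137 188.5246] [253.921  181.1246]
[177.5752 188.3689] [185.5085 180.9977]
```

View pics/w3.png

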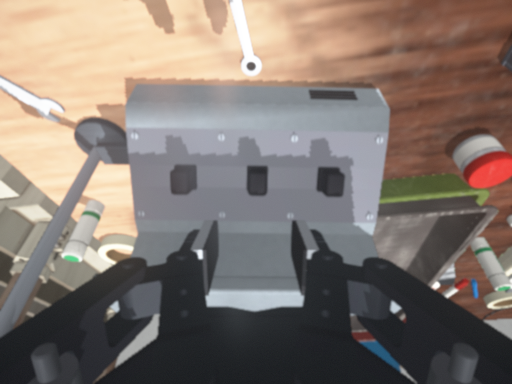

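```bash
python3 -c "
from h import *
p=cv2.imread('pics/w3.png');crop(p,160,120,200,100,4,'w3c')"
```

```text
(no output)
```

View pics/w3c.png

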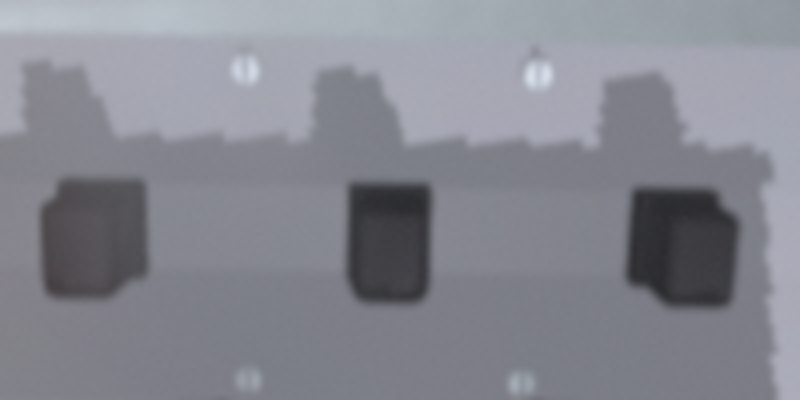

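```bash
python3 -c "
from h import *
d=np.load('pics/w3.npy');o=monitor.get_obs()
for k,uv in ((1,(335.4,184.9)),(0,(257.3,183.1)),(-1,(179.4,182.6))):
    z=np.median(d[int(uv[1])-3:int(uv[1])+4,int(uv[0])-3:int(uv[0])+4]);P=pt('wrist',uv,z,o);Q=sock(k,.032);e=P-Q
    print(k,z,P,Q,'err box xyz',e@XB,e@YB,e[2],'along N',e@N)
# face plane
for uv in ((220,185),(295,185),(220,160),(300,200)):
    z=d[uv[1],uv[0]];P=pt('wrist',uv,z,o);print('face height along N',(P-C)@N, P)
"
```

```text
1 0.2631448 [0.5325 0.0355 0.1151] [0.5378 0.0312 0.1112] err box xyz -0.005887315448765533 0.0034558400060618233 0.003877411880153739 along N 0.0065533399536338525
0 0.26225066 [ 0.5191 -0.0382  0.1145] [ 0.5261 -0.0429  0.1112] err box xyz -0.007659627085634826 0.0035418866610524903 0.003299328494874118 along N 0.007096371999321014
-1 0.2611133 [ 0.5063 -0.1113  0.115 ] [ 0.5143 -0.117   0.1112] err box xyz -0.008816664178787584 0.004426211009809658 0.0038224462853713587 along N 0.008188586569928775
face height along N 0.007589449882681394 [ 0.5387 -0.0816  0.0944]
face height along N 0.007537582718557873 [ 0.5512 -0.002   0.0943]
face height along N 0.006147580813046699 [ 0.5179 -0.0776  0.0778]
face height along N 0.007742608386165199 [0.5656 0.0019 0.1041]
```

```bash
sed -i 's/^C=.*/C=np.array([.5442,-.0458,.085])+.0028*YB-.002*XB/' h.py; python3 -c "
from h import *
togo(sock(0,.06)); togo(sock(0,.015))"
```

```text
t 12.6 p [ 0.4581 -0.0315  0.2063] q [-0.0147 -0.2397 -0.7386  0.472  -0.0817  0.1157] w 0.0408 F [-0.4462 -0.2339 -0.0682] 
x [-0.8128  0.1271 -0.5685] y [ 0.1556  0.9878 -0.0017] z [ 0.5614 -0.0899 -0.8227]
tool shift to [ 0.5087 -0.0373  0.1342] [-0.0009  0.0022  0.0883] 0.0883054779705378
t 12.6 p [ 0.4581 -0.0315  0.2063] q [-0.0147 -0.2397 -0.7386  0.472  -0.0817  0.1157] w 0.0408 F [-0.4462 -0.2339 -0.0682] 
x [-0.8128  0.1271 -0.5685] y [ 0.1556  0.9878 -0.0017] z [ 0.5614 -0.0899 -0.8227]
tool shift to [ 0.5342 -0.0414  0.0973] [-0.0011  0.0023  0.1333] 0.1332991693750216
```

>>> {"fn": "send_rows", "kwargs": {"moves": [[0,0.0022,0.0173,0],[0,0,0.02,0],[0,0,0.02,0],[0,0,0.02,0],[0,0,0.011,0],[0,0,0,0],[0,0,0,0]]}}

```text
clock: 13.3
eef_pos: [0.5089, -0.0373, 0.1354]
tool_rot: [0.074, 0.951, -0.024, 0.298]
ft_force: [-0.5, 1.4, 0.1]
grip_width: 0.0403
```

```bash
python3 -c "
from h import *
togo(sock(0,.015))
o,p,d=shot('wrist','w4');print(proj('wrist',sock(0,.032),o))"
```

```text
t 13.3 p [ 0.5089 -0.0373  0.1354] q [-0.0297 -0.0142 -0.7819  0.1988 -0.0733  0.1035] w 0.0403 F [-0.5227  1.4099  0.0602] 
x [-0.8108  0.1272 -0.5713] y [ 0.1558  0.9878 -0.0012] z [ 0.5642 -0.09   -0.8207]
tool shift to [ 0.5342 -0.0414  0.0973] [0.0008 0.     0.0459] 0.04586651373955903
[253.9857 214.1088]
```

View pics/w4.png

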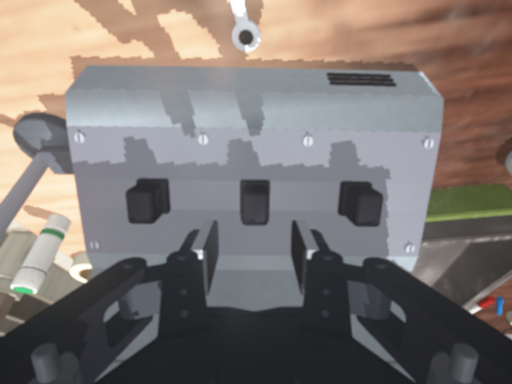

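>>> {"fn": "send_rows", "kwargs": {"moves": [[0.0005,0.001,0.012,0],[0,0,0.012,0],[0,0,0.012,0],[0,0,0.009,0],[0,0,0,0],[0,0,0,0]]}}

```text
clock: 13.95
eef_pos: [0.5331, -0.0402, 0.0969]
tool_rot: [0.074, 0.952, -0.024, 0.297]
ft_force: [0.6, -0.3, -0.3]
grip_width: 0.0406
```

```bash
python3 -c "
from h import *
togo(sock(0,.015))
o,p,d=shot('scene','s4');crop(p,180,170,130,100,6,'s4c')"
```

```text
t 13.95 p [ 0.5331 -0.0402  0.0969] q [-0.0357  0.1116 -0.7864  0.0702 -0.0697  0.0983] w 0.0406 F [ 0.5603 -0.3203 -0.2846] 
x [-0.812   0.1271 -0.5697] y [ 0.1556  0.9878 -0.0015] z [ 0.5626 -0.0898 -0.8218]
tool shift to [ 0.5342 -0.0414  0.0973] [-0.0012 -0.001   0.0003] 0.0015882056217805024
```

View pics/s4c.png

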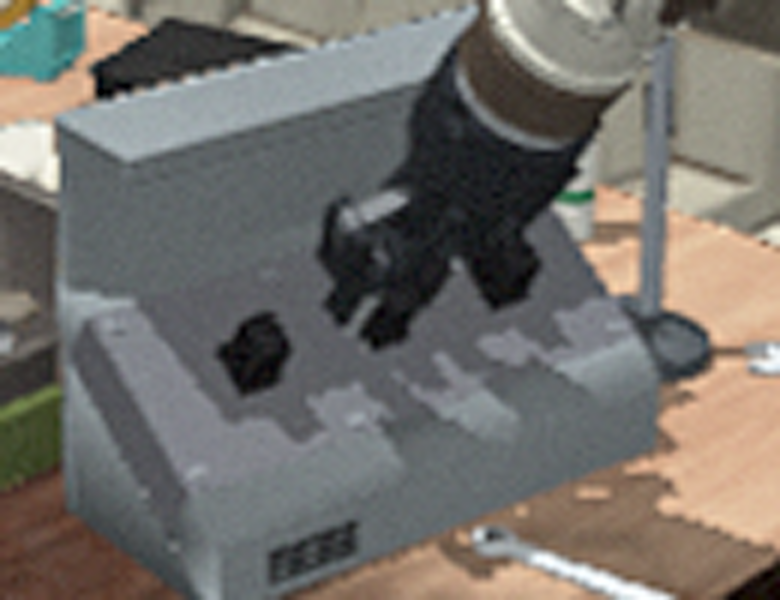

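>>> {"fn": "send_rows", "kwargs": {"moves": [[0,0,0,0],[0,0,0,0],[0,0,0,0],[0,0,0,0],[0,0,0,0],[0,0,0,0]], "claw": -1}}

```text
clock: 14.6
eef_pos: [0.5331, -0.0406, 0.0971]
tool_rot: [0.074, 0.951, -0.024, 0.298]
ft_force: [-4.1, -0.3, 5.9]
grip_width: 0.0166
```

```bash
python3 -c "
from h import *
o,M=st();print('tool F',M.T@o['ft_force'],'tau',o['tau'])"
```

```text
t 14.6 p [ 0.5331 -0.0406  0.0971] q [-0.0359  0.1109 -0.7869  0.0697 -0.0706  0.0983] w 0.0166 F [-4.0556 -0.2961  5.8865] 
x [-0.8115  0.1271 -0.5704] y [ 0.1562  0.9877 -0.0022] z [ 0.5631 -0.0909 -0.8214]
tool F [-0.104  -0.9388 -7.0919] tau [  0.3676 -23.8951  20.8883  -4.4645   0.2224   0.0283]
```

>>> {"fn": "send_rows", "kwargs": {"moves": [[0,0,-0.0005,0],[0,0,-0.0005,0],[0,0,0,0]]}}

```text
clock: 14.9
eef_pos: [0.5328, -0.0407, 0.0972]
tool_rot: [0.075, 0.951, -0.025, 0.297]
ft_force: [3.6, -3.6, -3.6]
grip_width: 0.0164
```

```bash
cat >> h.py <<'E'
def ff(k):
    o=monitor.get_obs();M=R.from_quat(o['tool_rot']).as_matrix()
    print('t',round(o['clock'],2),'tool F',M.T@o['ft_force'],'z along N mm',1000*(o['eef_pos']-C)@N,'y',1000*(o['eef_pos']-C)@YB-75*k,'w',o['grip_width'])
E
python3 -c "
from h import *
ff(0)"
```

```text
t 14.9 tool F [-1.3454 -3.0124  5.3287] z along N mm 15.752378426091443 y 0.4634537157240274 w 0.016379786301369388
```

>>> {"fn": "send_rows", "kwargs": {"moves": [[0,0,-0.0002,0],[0,0,0,0]]}}

```text
clock: 15.1
eef_pos: [0.5328, -0.0407, 0.0972]
tool_rot: [0.075, 0.952, -0.025, 0.297]
ft_force: [4.4, -2.1, -6.8]
grip_width: 0.0164
```

```bash
python3 -c "
from h import *
ff(0)"
```

```text
t 15.1 tool F [ 0.0108 -1.4034  8.3001] z along N mm 15.788288664279252 y 0.42854730148845244 w 0.01644781580240824
```

>>> {"fn": "send_rows", "kwargs": {"moves": [[0,0,0.0006,0],[0,0,0,0],[0,0,0,0],[0,0,0,0],[0,0,0,0]], "claw": -0.05}}

```text
clock: 15.6
eef_pos: [0.5327, -0.0401, 0.097]
tool_rot: [0.074, 0.952, -0.024, 0.297]
ft_force: [-0.1, 0.3, 0.1]
grip_width: 0.0405
```

```bash
python3 -c "
from h import *
ff(0);o,M=st()"
```

```text
t 15.6 tool F [ 0.046   0.2884 -0.1948] z along N mm 15.66602937760903 y 1.0800288017178248 w 0.040496629456302474
t 15.6 p [ 0.5327 -0.0401  0.097 ] q [-0.0355  0.1106 -0.7869  0.0709 -0.0696  0.0984] w 0.0405 F [-0.1021  0.3082  0.1335] 
x [-0.8121  0.1269 -0.5695] y [ 0.1554  0.9879 -0.0014] z [ 0.5624 -0.0896 -0.822 ]
```

>>> {"fn": "send_rows", "kwargs": {"moves": [[0,0,-0.02,0],[0,0,-0.025,0],[0,0.0243,0,0],[0,0.025,0,0],[0,0.025,0,0],[0,0,0,0],[0,0,0,0]]}}

```text
clock: 16.3
eef_pos: [0.5189, 0.0377, 0.1337]
tool_rot: [0.074, 0.952, -0.024, 0.297]
ft_force: [0.6, -0.7, 0.5]
grip_width: 0.0403
```

```bash
python3 -c "
from h import *
togo(sock(1,.015));ff(1)
o,p,d=shot('wrist','w5');crop(p,130,120,250,150,3.2,'w5c')"
```

```text
t 16.3 p [0.5189 0.0377 0.1337] q [ 0.184   0.0229 -0.7437  0.2262 -0.1918  0.281 ] w 0.0403 F [ 0.562  -0.7181  0.4843] 
x [-0.8125  0.1257 -0.5692] y [ 0.1542  0.988  -0.0019] z [ 0.5622 -0.0893 -0.8222]
tool shift to [0.5459 0.0327 0.0973] [-0.0019 -0.0007  0.0456] 0.04562215846089732
t 16.3 tool F [-0.8225 -0.6237 -0.0181] z along N mm 60.59191967440279 y 0.7314099774557263 w 0.04031064837239424
```

View pics/w5c.png

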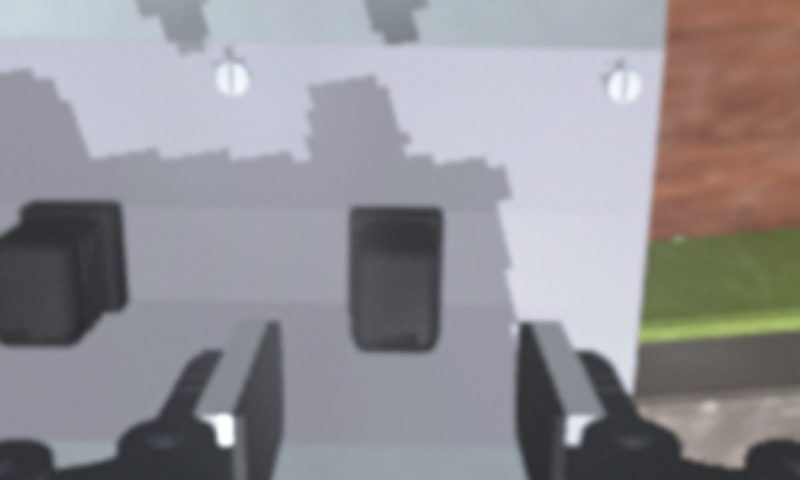

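>>> {"fn": "send_rows", "kwargs": {"moves": [[-0.0015,-0.0006,0.012,0],[0,0,0.012,0],[0,0,0.012,0],[0,0,0.009,0],[0,0,0,0]]}}

```text
clock: 16.85
eef_pos: [0.5449, 0.0313, 0.0963]
tool_rot: [0.075, 0.952, -0.025, 0.296]
ft_force: [-0.7, -1.2, 0.0]
grip_width: 0.0407
```

>>> {"fn": "send_rows", "kwargs": {"moves": [[0,0,0,0],[0,0,0,0],[0,0,0,0],[0,0,0,0],[0,0,0,0],[0,0,0,0]], "claw": -1}}

```text
clock: 17.45
eef_pos: [0.5453, 0.0324, 0.0979]
tool_rot: [0.074, 0.952, -0.024, 0.297]
ft_force: [-5.4, 0.3, 5.5]
grip_width: 0.0163
```

```bash
python3 -c "
from h import *
ff(1)"
```

```text
t 17.45 tool F [ 1.2763 -0.5133 -7.5868] z along N mm 15.881082542128635 y -0.3967409979716052 w 0.016286460259090026
```

>>> {"fn": "send_rows", "kwargs": {"moves": [[0,0,-0.0005,0],[0,0,-0.0004,0],[0,0,0,0]]}}

```text
clock: 17.75
eef_pos: [0.5451, 0.0324, 0.098]
tool_rot: [0.074, 0.952, -0.024, 0.297]
ft_force: [3.5, -0.4, -5.3]
grip_width: 0.0165
```

```bash
python3 -c "
from h import *
ff(1)"
```

```text
t 17.75 tool F [0.0734 0.1674 6.339 ] z along N mm 16.039009867199397 y -0.38806445266521905 w 0.016534873683923163
```

>>> {"fn": "send_rows", "kwargs": {"moves": [[0,0,-0.0002,0],[0,0,0,0]]}}

```text
clock: 17.95
eef_pos: [0.545, 0.0324, 0.0981]
tool_rot: [0.074, 0.952, -0.024, 0.297]
ft_force: [5.9, -1.3, -7.0]
grip_width: 0.0164
```

```bash
python3 -c "
from h import *
ff(1)"
```

```text
t 17.95 tool F [-0.9462 -0.3154  9.1505] z along N mm 16.152991671011726 y -0.39732212779333054 w 0.01642459921947261
```

>>> {"fn": "send_rows", "kwargs": {"moves": [[0,0,0.0007,0],[0,0,0,0],[0,0,0,0],[0,0,0,0],[0,0,0,0],[0,0,-0.02,0],[0,0,-0.025,0],[0,-0.03,0,0],[0,-0.03,0,0],[0,-0.03,0,0],[0,-0.03,0,0],[0,-0.03,0,0],[0,0,0,0],[0,0,0,0]], "claw": -0.05}}

```text
clock: 19.35
eef_pos: [0.4964, -0.1123, 0.1353]
tool_rot: [0.075, 0.951, -0.024, 0.297]
ft_force: [-0.0, -0.0, -0.3]
grip_width: 0.0406
```

```bash
python3 -c "
from h import *
togo(sock(-1,.015));ff(-1)
o,p,d=shot('wrist','w6');crop(p,130,120,250,150,3.2,'w6c')"
```

```text
t 19.35 p [ 0.4964 -0.1123  0.1353] q [-0.2547 -0.0172 -0.7838  0.2004  0.054  -0.0801] w 0.0406 F [-0.0459 -0.037  -0.3426] 
x [-0.8118  0.1288 -0.5695] y [ 0.1575  0.9875 -0.0012] z [ 0.5623 -0.0907 -0.822 ]
tool shift to [ 0.5224 -0.1155  0.0973] [0.0001 0.0011 0.0461] 0.04615095018139298
t 19.35 tool F [ 0.2276 -0.0433  0.2591] z along N mm 61.144023335529816 y -1.0026695791006972 w 0.040592377158067176
```

View pics/w6c.png

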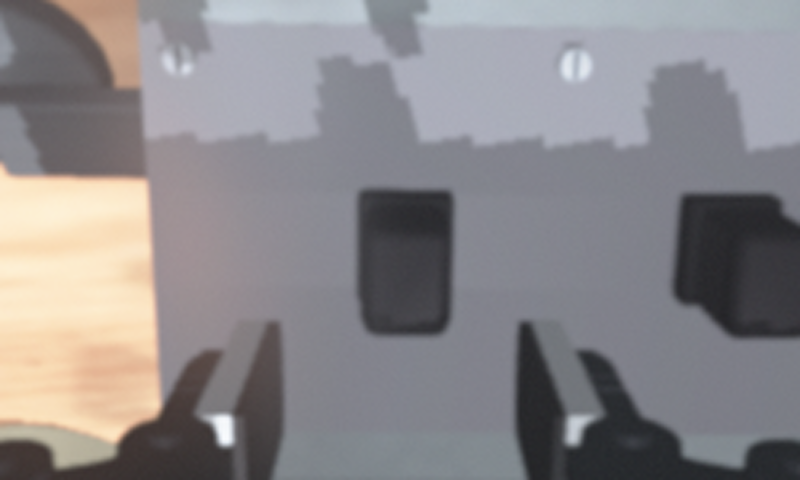

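>>> {"fn": "send_rows", "kwargs": {"moves": [[0,0.0015,0.012,0],[0,0,0.012,0],[0,0,0.012,0],[0,0,0.009,0],[0,0,0,0]]}}

```text
clock: 19.9
eef_pos: [0.5221, -0.113, 0.097]
tool_rot: [0.073, 0.952, -0.023, 0.296]
ft_force: [-0.3, -0.7, -0.3]
grip_width: 0.0406
```

>>> {"fn": "send_rows", "kwargs": {"moves": [[0,0,0,0],[0,0,0,0],[0,0,0,0],[0,0,0,0],[0,0,0,0],[0,0,0,0]], "claw": -1}}

```text
clock: 20.5
eef_pos: [0.522, -0.1144, 0.0985]
tool_rot: [0.074, 0.952, -0.024, 0.298]
ft_force: [-4.4, -1.3, 5.0]
grip_width: 0.0165
```

```bash
python3 -c "
from h import *
ff(-1)"
```

```text
t 20.5 tool F [ 0.5199 -2.0047 -6.4735] z along N mm 16.344704426671957 y 0.9446708695652717 w 0.01654597277495477
```

Same light tug on the right carrier.

>>> {"fn": "send_rows", "kwargs": {"moves": [[0,0,-0.0005,0],[0,0,-0.0004,0],[0,0,0,0]]}}

```text
clock: 20.8
eef_pos: [0.5217, -0.1144, 0.0988]
tool_rot: [0.074, 0.952, -0.024, 0.297]
ft_force: [0.8, -2.1, -1.9]
grip_width: 0.0166
```

```bash
python3 -c "
from h import *
ff(-1)"
```

```text
t 20.8 tool F [ 0.2057 -1.9518  2.2157] z along N mm 16.7369179596129 y 0.9481753029213564 w 0.016579796109066052
```

>>> {"fn": "send_rows", "kwargs": {"moves": [[0,0,-0.0002,0],[0,0,0,0]]}}

```text
clock: 21.0
eef_pos: [0.5215, -0.1143, 0.0989]
tool_rot: [0.074, 0.952, -0.024, 0.297]
ft_force: [2.9, -1.9, -4.4]
grip_width: 0.0165
```

```bash
python3 -c "
from h import *
ff(-1)"
```

```text
t 21.0 tool F [-0.1461 -1.4382  5.4003] z along N mm 16.935036252197293 y 1.037669692857719 w 0.016531229467942023
```

>>> {"fn": "send_rows", "kwargs": {"moves": [[0,0,-0.0002,0],[0,0,0,0]]}}

```text
clock: 21.2
eef_pos: [0.5214, -0.1142, 0.0991]
tool_rot: [0.074, 0.952, -0.024, 0.297]
ft_force: [3.3, -3.4, -4.7]
grip_width: 0.0165
```

```bash
python3 -c "
from h import *
ff(-1)"
```

```text
t 21.2 tool F [-0.4953 -2.8571  6.0286] z along N mm 17.199774750637463 y 1.0557126798142207 w 0.016456763656249287
```

>>> {"fn": "send_rows", "kwargs": {"moves": [[0,0,-0.0003,0],[0,0,0,0]]}}

```text
clock: 21.4
eef_pos: [0.5211, -0.1141, 0.0994]
tool_rot: [0.074, 0.952, -0.024, 0.297]
ft_force: [3.2, -2.2, -3.7]
grip_width: 0.0165
```

```bash
python3 -c "
from h import *
ff(-1)"
```

```text
t 21.4 tool F [-0.768  -1.6388  5.0726] z along N mm 17.60353693012918 y 1.0850463489223472 w 0.016517547745727973
```

>>> {"fn": "send_rows", "kwargs": {"moves": [[0,0,-0.001,0],[0,0,-0.001,0],[0,0,0,0]]}}

```text
clock: 21.7
eef_pos: [0.5198, -0.1139, 0.1013]
tool_rot: [0.074, 0.952, -0.024, 0.297]
ft_force: [-0.1, -2.5, -1.8]
grip_width: 0.017
```

```bash
python3 -c "
from h import *
ff(-1)"
```

```text
t 21.7 tool F [ 0.8079 -2.4764  1.6128] z along N mm 19.864628720147454 y 1.0971947748353017 w 0.017011305120388103
```

>>> {"fn": "send_rows", "kwargs": {"moves": [[0,0,-0.004,0],[0,0,-0.004,0],[0,0,-0.004,0],[0,0,-0.005,0],[0,0,-0.005,0],[0,0,-0.005,0],[0,0,-0.008,0],[0,0,-0.01,0],[0,0,-0.015,0],[0,0,-0.02,0],[0,0,0,0]]}}

```text
clock: 22.8
eef_pos: [0.4754, -0.1067, 0.1696]
tool_rot: [0.074, 0.951, -0.024, 0.299]
ft_force: [-0.1, 0.2, -0.2]
grip_width: 0.0166
```

```bash
python3 -c "
from h import *
ff(-1);o,M=st()
o,p,d=shot('scene','s7');crop(p,180,130,150,110,5,'s7c')
o,p,d=shot('wrist','w7')"
```

```text
t 22.8 tool F [0.1707 0.1875 0.068 ] z along N mm 101.65476064595961 y 1.2733133472242883 w 0.01662619637957587
t 22.8 p [ 0.4754 -0.1067  0.1696] q [-0.2553 -0.1259 -0.7697  0.3192  0.0555 -0.0824] w 0.0166 F [-0.0706  0.2006 -0.1538] 
x [-0.8098  0.1264 -0.5729] y [ 0.1554  0.9879 -0.0016] z [ 0.5657 -0.0904 -0.8196]
```

View pics/s7c.png

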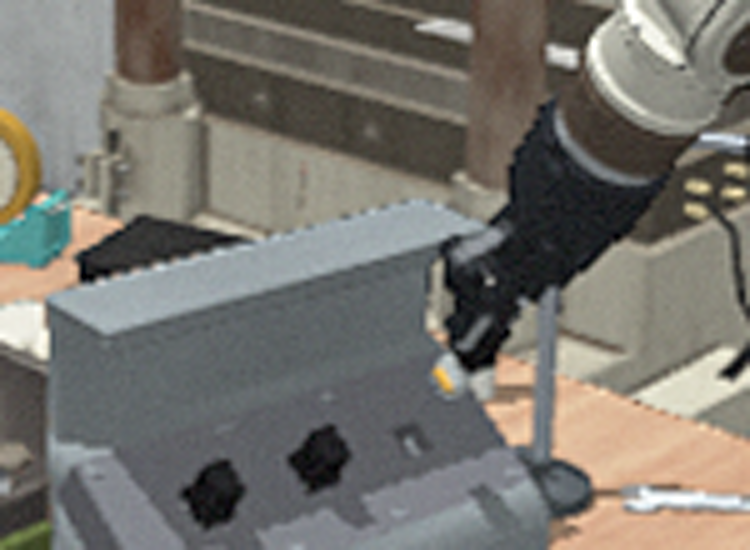

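View pics/w7.png

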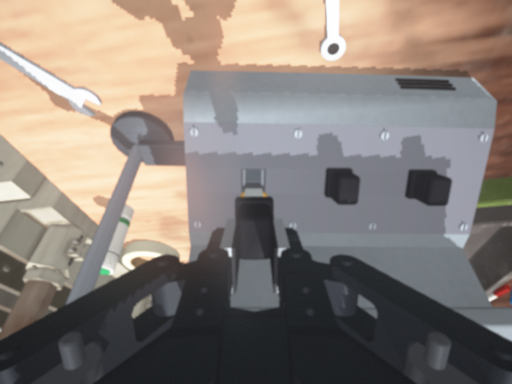

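```bash
python3 -c "
from h import *
togo([.438,.306,.20])"
```

```text
t 22.9 p [ 0.4754 -0.1067  0.1678] q [-0.2552 -0.1222 -0.7707  0.3165  0.0553 -0.0824] w 0.0166 F [0.5089 0.2339 0.2482] 
x [-0.811   0.1267 -0.5712] y [ 0.1554  0.9878 -0.0016] z [ 0.5641 -0.0901 -0.8208]
tool shift to [0.438, 0.306, 0.2] [ 0.0643  0.4018 -0.0847] 0.4156602387953719
```

>>> {"fn": "send_rows", "kwargs": {"moves": [[0,0,-0.03,0],[0,0,-0.035,0],[0,0,-0.02,0],[0.004,0.025,0,0],[0.004,0.025,0,0],[0.004,0.025,0,0],[0.004,0.025,0,0],[0.004,0.025,0,0],[0.004,0.025,0,0],[0.004,0.025,0,0],[0.004,0.025,0,0],[0.004,0.025,0,0],[0.004,0.025,0,0],[0.004,0.025,0,0],[0.004,0.025,0,0],[0.004,0.025,0,0],[0.004,0.025,0,0],[0.004,0.025,0,0],[0.004,0.025,0,0],[0,0,0,0]]}}

```text
clock: 24.9
eef_pos: [0.4377, 0.3074, 0.1983]
tool_rot: [0.073, 0.952, -0.024, 0.297]
ft_force: [-0.2, -0.6, -0.3]
grip_width: 0.0166
```

```bash
python3 -c "
from h import *
togo([.438,.306,.06])
shot('scene','s8');shot('wrist','w8')"
```

```text
t 24.9 p [0.4377 0.3074 0.1983] q [ 0.896   0.104  -0.4156  0.7208 -0.516   0.9607] w 0.0166 F [-0.1961 -0.5904 -0.2867] 
x [-0.8133  0.1246 -0.5684] y [ 0.1525  0.9883 -0.0016] z [ 0.5616 -0.0879 -0.8228]
tool shift to [0.438, 0.306, 0.06] [ 0.0782 -0.0011  0.1141] 0.13832594517318422
```

View pics/s8.png

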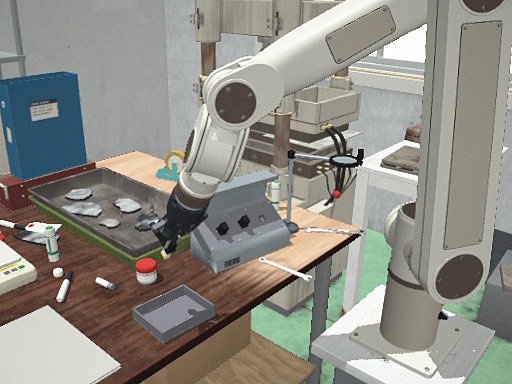

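View pics/w8.png

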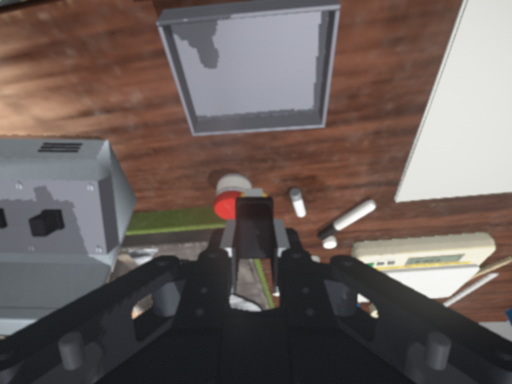

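>>> {"fn": "send_rows", "kwargs": {"moves": [[0.011,0,0.016,0],[0.011,0,0.016,0],[0.011,0,0.016,0],[0.011,0,0.016,0],[0.011,0,0.016,0],[0.011,0,0.016,0],[0.0085,0,0.0125,0],[0,0,0,0]]}}

```text
clock: 25.8
eef_pos: [0.4367, 0.3011, 0.0656]
tool_rot: [0.074, 0.952, -0.026, 0.296]
ft_force: [0.2, 0.0, -0.4]
grip_width: 0.0167
```

```bash
python3 -c "
from h import *
st()
o,p,d=shot('scene','s9');crop(p,100,220,150,125,5,'s9c')
shot('wrist','w9')"
```

```text
t 25.8 p [0.4367 0.3011 0.0656] q [ 0.8901  0.2919 -0.6075  0.3452 -0.5162  0.9585] w 0.0167 F [ 0.1949  0.0355 -0.352 ] 
x [-0.8142  0.1254 -0.5668] y [ 0.1567  0.9876 -0.0065] z [ 0.559  -0.0941 -0.8238]
```

View pics/s9c.png

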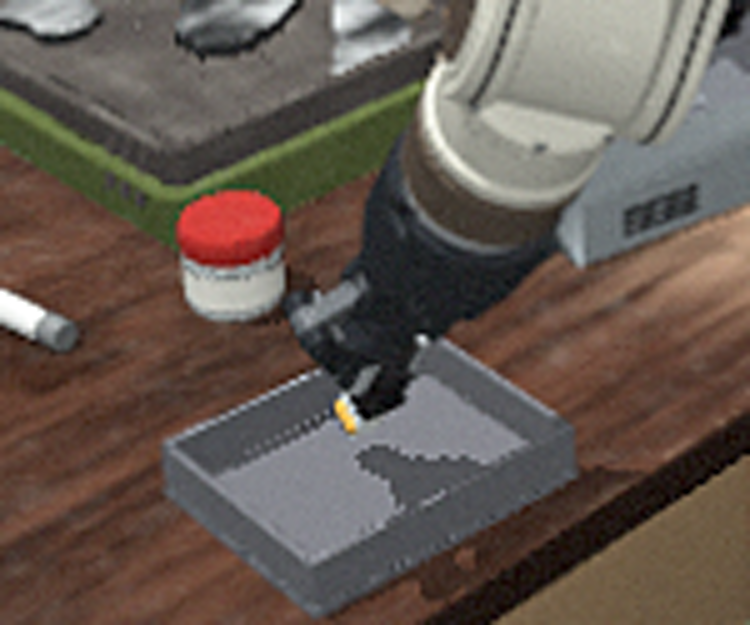

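View pics/w9.png

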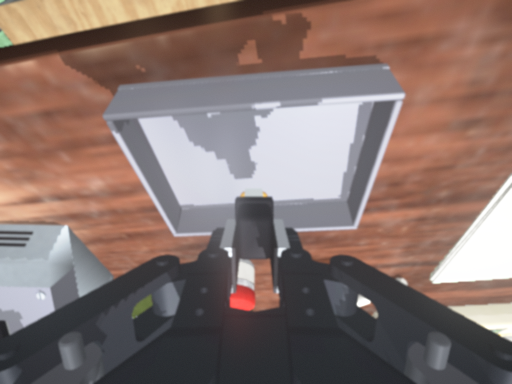

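>>> {"fn": "send_rows", "kwargs": {"moves": [[0.006,0,0.001,0],[0.006,0.001,0.001,0],[0.0055,0,0.0015,0],[0,0,0,0]]}}

```text
clock: 26.3
eef_pos: [0.425, 0.3066, 0.0547]
tool_rot: [0.074, 0.952, -0.024, 0.297]
ft_force: [-0.5, -0.7, -0.3]
grip_width: 0.0168
```

>>> {"fn": "send_rows", "kwargs": {"moves": [[0.0011,0,0.0016,0],[0,0,0,0]]}}

```text
clock: 26.5
eef_pos: [0.4259, 0.3069, 0.0532]
tool_rot: [0.074, 0.952, -0.024, 0.297]
ft_force: [-0.6, 0.1, -1.0]
grip_width: 0.0167
```

>>> {"fn": "send_rows", "kwargs": {"moves": [[0.0011,0,0.0016,0],[0,0,0,0]]}}

```text
clock: 26.7
eef_pos: [0.426, 0.3067, 0.0512]
tool_rot: [0.074, 0.952, -0.024, 0.297]
ft_force: [-0.1, 0.8, -0.2]
grip_width: 0.0164
```

>>> {"fn": "send_rows", "kwargs": {"moves": [[0.0017,0,0.0025,0],[0,0,0,0]]}}

```text
clock: 26.9
eef_pos: [0.4263, 0.307, 0.0485]
tool_rot: [0.074, 0.951, -0.024, 0.298]
ft_force: [-0.3, -1.5, 2.0]
grip_width: 0.0167
```

>>> {"fn": "send_rows", "kwargs": {"moves": [[0.0011,0,0.0016,0],[0,0,0,0]]}}

```text
clock: 27.1
eef_pos: [0.4266, 0.3072, 0.048]
tool_rot: [0.074, 0.951, -0.024, 0.299]
ft_force: [-6.8, -1.6, 13.6]
grip_width: 0.0162
```

>>> {"fn": "send_rows", "kwargs": {"moves": [[-0.0007,0,-0.001,0],[0,0,0,0]]}}

```text
clock: 27.3
eef_pos: [0.4264, 0.3071, 0.0483]
tool_rot: [0.074, 0.951, -0.024, 0.298]
ft_force: [-1.9, -0.1, 6.5]
grip_width: 0.0168
```

>>> {"fn": "send_rows", "kwargs": {"moves": [[0,0,0,0],[0,0,0,0],[0,0,0,0],[0,0,0,0],[0,0,0,0],[0,0,0,0],[0,0,0,0]], "claw": 0}}

```text
clock: 28.0
eef_pos: [0.426, 0.3068, 0.0476]
tool_rot: [0.074, 0.952, -0.024, 0.297]
ft_force: [0.3, 0.1, -0.4]
grip_width: 0.043
```

```bash
python3 -c "
from h import *
st()
o,p,d=shot('scene','s10');crop(p,100,220,150,125,5,'s10c')
shot('wrist','w10')"
```

```text
t 28.0 p [0.426  0.3068 0.0476] q [ 0.918   0.3228 -0.6331  0.2975 -0.525   0.9879] w 0.043 F [ 0.2777  0.0503 -0.3807] 
x [-0.8122  0.1271 -0.5693] y [ 0.1556  0.9878 -0.0016] z [ 0.5622 -0.0899 -0.8221]
```

View pics/s10c.png

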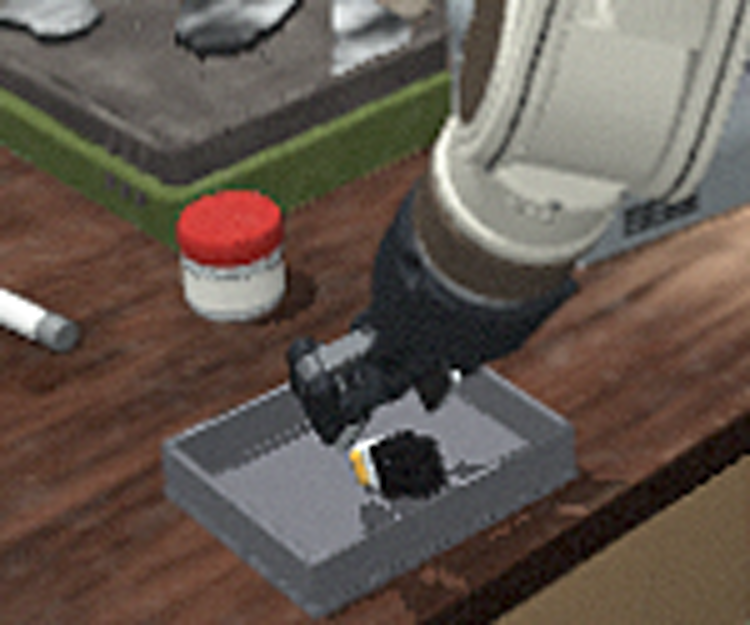

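View pics/w10.png

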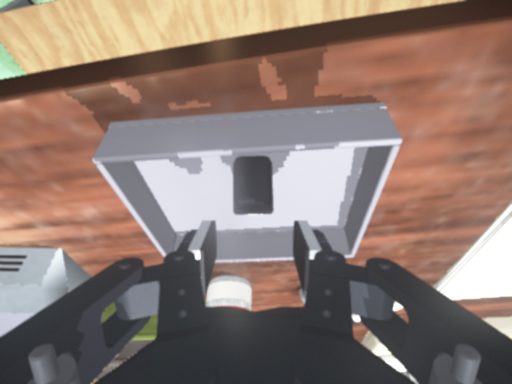

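The carrier lies on the tray floor. Next I back away along the tool axis and check everything.

>>> {"fn": "send_rows", "kwargs": {"moves": [[0,0,-0.015,0],[0,0,-0.025,0],[0,0,-0.035,0],[0,0,-0.04,0],[0,0,-0.04,0],[0,0,-0.04,0],[0,0,-0.03,0],[0,0,0,0]]}}

```text
clock: 28.9
eef_pos: [0.2991, 0.3297, 0.2364]
tool_rot: [0.074, 0.951, -0.02, 0.298]
ft_force: [0.3, 1.0, 0.6]
grip_width: 0.0425
```

```bash
python3 -c "
from h import *
st()
o,p,d=shot('scene','s11');crop(p,130,140,200,190,3,'s11c')
o,p,d=shot('top','t11');crop(p,140,140,220,120,3.6,'t11c')"
```

```text
t 28.9 p [0.2991 0.3297 0.2364] q [ 1.2252  0.0012 -0.4067  1.0253 -0.5935  1.3382] w 0.0425 F [0.3394 0.9743 0.5937] 
x [-0.811   0.1287 -0.5707] y [0.1527 0.9883 0.0058] z [ 0.5648 -0.0824 -0.8211]
```

View pics/s11c.png

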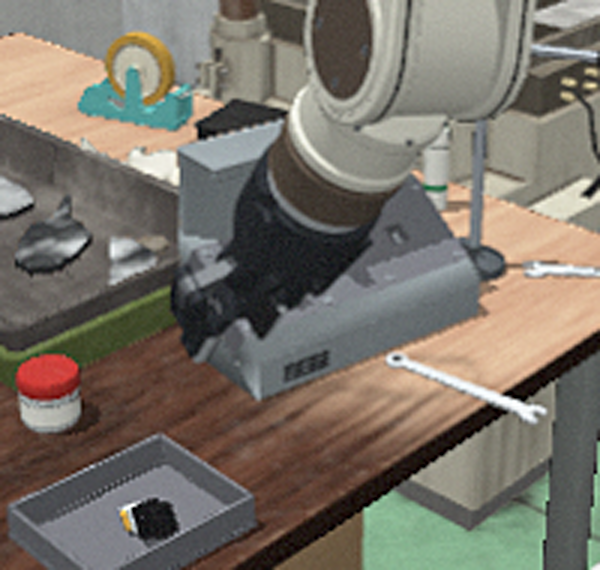

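View pics/t11c.png

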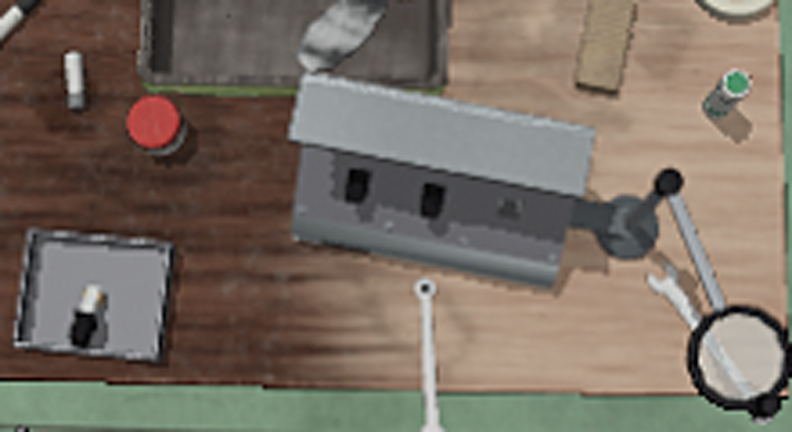

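```bash
python3 -c "
from h import *
print(order.job_done());st()"
```

```text
the job is handed in; nothing more can be done
None
the job is handed in; nothing more can be done
```

The right-hand carrier was the loose one. I pulled it right out and it now lies flat on the floor of the grey tray; I handed the job in at about 29 s.

- **Magnifier:** I swung it first, by its knob, from about 0.55 rad to 2.11 rad (out of the way from 1.75). It was still there in the last picture.
- **Tilting the gripper:** The move rows cannot tilt the tool. I got the 35° lean by raising the arm until joint 4 reached its limit, which tipped the tool. It measured 0.610 rad against the 0.611 wanted. Later readings wandered down to about 0.600, which did no harm.
- **Middle and left carriers:** The middle held at 8.3 N and the left at 9.2 N, and each moved less than 0.3 mm.
- **Right carrier:** It began to slide at about 6 N; the force then fell to 1.6 N as it came out.
- **Final pictures:** The right socket is empty, and the middle and left carriers sit where they did before the tugs, to within a pixel. The tin and glue stick are standing and the gripper is clear of everything.
- **Disagreement in the measurements:** The wrist camera placed the box about 7 mm nearer along the socket axis and 3.5 mm further left than the fixed cameras did. I centred sideways by the wrist camera and kept the fixed cameras' depth. The closing widths (16.5 mm on an 18 mm head) and low side forces fitted that choice.
- **Forces:** The highest tool force I read was about 15 N, when the carrier touched the tray floor.

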